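Raise the low board stand onto its upper rung

TASK

Two small board stands with a wooden bearer on top should stand at the same height, but one of them is still down on its lower rung. Take that low stand by its bearer, raise it until its pawl has passed the upper rung and dropped back, then lower it so that it hangs on that rung, and let go. Do not let it drop, and leave the other stand at its height.

Things in the scene. Friction and masses are not known exactly. Their poses are not given: they have to be found in the camera images.
- low_bearer (a point): Centre of the wooden bar (bearer) on top of the LOW stand, 24 (x) x 96 (y) x 26 (z) mm, 206 mm above the table at the start. Grip it from above across the 24 mm, fingers closing along x. Axes are the stand's: yaw within 0.6 rad, z up. Its two rails hang below at y = +-40 mm; fixed uprights 22 mm to +x end 153 mm above the table. The stand (base 120 x 116 mm) is fixed to the table.
- low_slide (a joint): Height of the low slide (bearer, rails, pawl; 0.3 to 0.6 kg) above its start, m: 0 to 0.100 (end stop), straight up and down; unsupported it falls. Going up, the upper rung tips its pawl; at about 0.075 the pawl is past and swings back within 0.4 s. Lowered then, it seats on the rung at about 0.060 and carries the slide; lowered sooner, the slide goes back to 0.
- high_bearer (a point): Centre of the bearer of the other, identical stand, which already hangs on its upper rung: about 266 mm above the table. Axes as for the low one. To be left alone. Either stand may be on the left; they are at least 200 mm apart.
- high_slide (a joint): Height of the other stand's slide, m: it hangs at about 0.060 and is to stay there.
Mind the look-alikes: they are no part of the job. Leave any orange or red look-alike of the part that bears low_bearer alone.

How it is judged:
By the outcome, as a careful person would: the job done as asked, in the order asked, and still so for the second after the job is handed in, with the robot touching nothing.
It also fails if it takes over 27 s, if anything falls off the work surface, if the arm or the gripper's body presses on something with over 40 N, if the wrist force passes 120 N, or if a joint passes its speed limit or range.

ROBOT

A 6-joint arm with a two-finger parallel gripper is mounted at the origin on the work surface; the furniture and walls round the work are solid. World frame = base frame: x ahead of the robot, y to its left, z up, the work surface at z = 0. Lengths are in m, angles in degrees, forces in N, time in s.
With the tool pointing down it reaches from about 0.25 to 0.725 m from the base axis. Payload 9.7 kg.
Tool frame: the origin (TCP) lies between the finger pads; the fingertips stand bot.tcp_to_tips ahead of it and the grasp point (between the pads) lies 11 mm behind it (bot.tcp_to_tips is the distance from the TCP to the fingertips, in m); z points along the fingers, y is the line along which they close (so a half turn about z gives the same grasp; the last joint's range is limited). The gripper opens to 85 mm and grips with 20 to 120 N. Pads are 22 mm wide; open, the fingers measure 114 mm over their backs; the gripper's body (76 mm by 85 mm) begins 54 mm behind the grasp point. The pads swing forward as they close: fully open they stand 13 mm farther back than shut.
Start: joints at [-66.578, 4.979, 10.078, 95.1, 0, 90], TCP at [0.219, -0.505, 0.212] pointing down, gripper open.
Joint ranges: [-179.16, 179.16], [-48.56, 103.87], [-65.8, 70.77], [-126.05, 130.52], [-82.76, 87.17], [-180, 180]. Speed limits (degrees/s): [127.2, 127.2, 147.25, 180, 180, 180].

INTERFACE

Orientations are given as [roll, pitch, yaw] about the fixed x, y, z axes, in that order (R = Rz(yaw) Ry(pitch) Rx(roll)).
In Python, from workcell import bot gives the robot as it stands. The module is installed in compiled form; this text tells all that it offers.
- The arm moves only by the tool carry_out, never from a script. Its arguments are lists of equal length, an entry for each row: "linear": the shift along the world's x, y, z normalised to -1 to 1, where 1 is 2 cm, a list of three; "rotation": the turn, a rotation vector about the world's x, y, z normalised to -1 to 1, where 1 is 8 degrees, a list of three; "grip": the closure, from -1 (fully open) to 1 (shut). In form: {"linear": [[tx, ty, tz], ...], "rotation": [[rx, ry, rz], ...], "grip": [grip, ...]}. A call has 1 to 12 rows; each row shifts and turns the commanded pose from where the row before left it; what a row does not reach is not made up. A row lasts 1/10 s, in which the tool goes at most 50 mm and 8.59 degrees, less where a joint would pass 70% of its speed; a pose out of reach is approached as far as the arm can. A call with a number of a shift or a turn outside -1 to 1 is refused whole. A call with a gripper value outside its range is refused whole. The fingers move at their own pace and stop on an object; "grip_force" is the grip in N (left out, the last holds). Time passes only in rows, so rows that do not move let the fingers close. It gives the time, the measured TCP pose, the force, the opening and the grip force at its end, in the units of the state.
- bot.get_obs(): the state, without advancing time (a new reading comes with each control period).
- bot.camera(name): name is "scene" or "top" or "wrist"; returns the picture (384x512x3 uint8, blue, green, red); there is no depth.
- bot.camera_model(name): a dict with "fx", "fy", "cx", "cy" (pixels), "camera_from_world" (4x4, takes a point from world to camera coordinates). Camera axes: x right, y up, looking along -z (the intrinsics and any distortion apply to the point x, -y, -z); pixel columns grow to the right and rows downward; lengths in m; the calibration is good to about 2 mm. The wrist camera is an equidistant fisheye: a pixel r from the principal point sees the ray r / f radians off the axis. A picture is of the moment at which its call begins: read the wrist's pose just before it. camera_model takes no time and is no camera call; for the wrist camera it gives the pose at the moment of the call.
- bot.job_done(): hands the job in; it is judged then, once.
The state is a dict: "time": time; "q": joint angles; "qd": joint speeds; "joint_efforts": joint torques, N m; "ee_pos": TCP position; "tcp_rot": TCP orientation; "wrist_force": force on the tool from outside, world axes, zero at the start; "torque": the same for the moment, N m; "opening": finger opening in m; "grasp_force": force on a finger pad.
Only numpy, scipy, OpenCV 4.12 (cv2) and the standard library are available. Lean on these libraries where they do the work, as an engineer would, in place of code of your own. Each camera call takes 0.05 s, during which the arm holds its last target. There are 200 camera calls.

## Working session

There is one attempt and no reset: what is moved stays moved. The work goes in short steps, Python scripts to look and compute and a tool call to move; the robot and the scene stay as the last step left them, time stands still between calls to the robot, and variables do not carry over. Pictures are saved under pics/ and viewed, at most 10 in all, crops included, and the job is handed in when it is done.

Besides the shell and the picture viewer there is one more tool, called after "Emit:" as name(argument=value, ...) on one line, values as JSON. carry_out: Moves the arm, as the interface text tells. Its arguments: {"type":"object","properties":{"linear":{"type":"array","items":{"type":"array","items":{"type":"number"}}},"rotation":{"type":"array","items":{"type":"array","items":{"type":"number"}}},"grip":{"type":"array","items":{"type":"number"}},"grip_force":{"type":"number"}},"required":["linear","rotation","grip"]}

```bash
mkdir -p pics
python3 - <<'E'
from workcell import bot
import cv2,numpy as np
a=bot.camera("scene");b=bot.camera("top")
cv2.imwrite("pics/scene.png",a);cv2.imwrite("pics/top.png",b)
for n in("scene","top"):
    m=bot.camera_model(n);print({k:np.round(v,4).tolist() if not isinstance(v,str) else v for k,v in m.items()})
o=bot.get_obs();print({k:np.round(v,4).tolist() for k,v in o.items()},bot.tcp_to_tips)
E
```

```text
{'fx': 465.9481, 'fy': 465.9481, 'cx': 258.3197, 'cy': 193.6851, 'camera_from_world': [[0.9544, 0.2978, -0.0197, -0.5958], [-0.1798, 0.6265, 0.7584, -0.1668], [0.2382, -0.7203, 0.6515, -1.7946], [0.0, 0.0, 0.0, 1.0]]}
{'fx': 476.9586, 'fy': 476.9586, 'cx': 252.213, 'cy': 190.7317, 'camera_from_world': [[0.2893, -0.9572, -0.0037, 0.115], [0.8643, 0.2595, 0.4309, -0.5823], [-0.4115, -0.1278, 0.9024, -1.4801], [0.0, 0.0, 0.0, 1.0]]}
{'time': 0.1, 'q': [-66.578, 5.0082, 10.0399, 95.1007, 0.0012, 90.0023], 'qd': [-0.0617, -0.0709, 0.1658, 0.0303, 0.0417, -0.0123], 'joint_efforts': [0.0004, -52.1562, 46.5652, 0.0159, 0.0, -0.0], 'ee_pos': [0.2185, -0.5045, 0.2118], 'tcp_rot': [-179.931, -0.0012, 23.4198], 'wrist_force': [0.1034, -0.9089, 0.8398], 'torque': [0.0012, 0.0148, -0.0092], 'grasp_force': 0.0, 'opening': 0.0852} 0.008
```

View pics/scene.png

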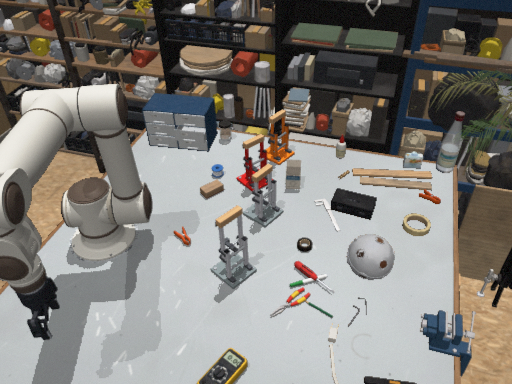

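View pics/top.png

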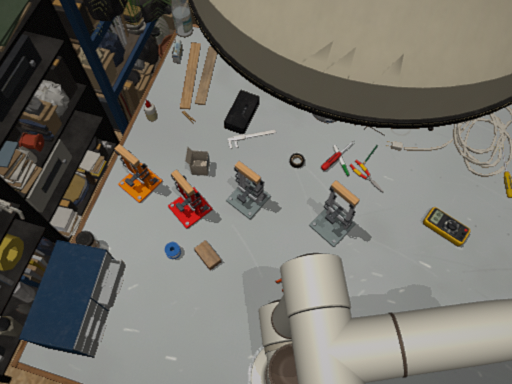

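Scene view: two grey stands, with bearers at about (230,216) and (263,172). The red (255,150) and orange (279,118) ones are look-alikes. In the top view the grey bearers are at about (346,194) and (250,171). I'll triangulate the grey bearers and enlarge a crop.

```bash
cat > h.py <<'E'
import numpy as np,cv2
from workcell import bot
def ray(m,u,v):
    T=np.array(m["camera_from_world"]);R=T[:3,:3];c=-R.T@T[:3,3]
    d=R.T@np.array([(u-m["cx"])/m["fx"],-(v-m["cy"])/m["fy"],-1]);return c,d/np.linalg.norm(d)
def tri(r1,r2):
    (a,d),(b,e)=r1,r2
    s=np.linalg.lstsq(np.c_[d,-e],b-a,rcond=None)[0]
    p,q=a+s[0]*d,b+s[1]*e;return (p+q)/2,np.linalg.norm(p-q)
def onz(r,z): return r[0]+r[1]*(z-r[0][2])/r[1][2]
def proj(m,p):
    x,y,z,_=np.array(m["camera_from_world"])@np.r_[p,1];return m["cx"]+m["fx"]*x/-z,m["cy"]-m["fy"]*y/-z
def wood(img,box):
    x0,y0,x1,y1=box;h=cv2.cvtColor(img[y0:y1,x0:x1],cv2.COLOR_BGR2HSV)
    m=cv2.inRange(h,(8,70,90),(22,200,255))
    c=max(cv2.findContours(m,0,2)[0],key=cv2.contourArea)+[x0,y0]
    return c,m
E
python3 - <<'E'
from h import *
S=cv2.imread("pics/scene.png");T=cv2.imread("pics/top.png");ms,mt=bot.camera_model("scene"),bot.camera_model("top")
for n,bs,bt in(("A",(205,200,255,240),(322,175,370,220)),("B",(244,160,282,192),(228,155,270,190))):
    cs,_=wood(S,bs);ct,_=wood(T,bt)
    f=lambda c:cv2.minAreaRect(c)
    a,b=f(cs),f(ct);p,e=tri(ray(ms,*a[0]),ray(mt,*b[0]))
    print(n,a,b,cv2.contourArea(cs),cv2.contourArea(ct),p.round(4),e.round(4))
    print(cv2.boxPoints(a).round(1).tolist(),cv2.boxPoints(b).round(1).tolist())
    cv2.drawContours
r=cv2.resize(S[155:290,190:300],None,fx=4,fy=4,interpolation=2)
t=cv2.resize(T[150:250,215:375],None,fx=4,fy=4,interpolation=2)
cv2.imwrite("pics/c1.png",r);cv2.imwrite("pics/c2.png",t)
E
```

```text
A ((228.57691955566406, 216.11537170410156), (9.707252502441406, 29.67646026611328), 56.30992889404297) ((344.9917907714844, 192.4098358154297), (30.984928131103516, 7.8102498054504395), 39.80556869506836) 242.0 213.0 [ 0.5373 -0.0156  0.2674] 0.0037
[[213.5, 220.3000030517578], [238.1999969482422, 203.8000030517578], [243.60000610351562, 211.89999389648438], [218.89999389648438, 228.39999389648438]] [[330.6000061035156, 185.5], [335.6000061035156, 179.5], [359.3999938964844, 199.3000030517578], [354.3999938964844, 205.3000030517578]]
B ((261.79998779296875, 172.39999389648438), (8.399999618530273, 23.60000228881836), 53.13010025024414) ((247.2200164794922, 171.54000854492188), (28.200002670288086, 7.40000057220459), 36.86989974975586) 164.5 180.5 [0.5499 0.3018 0.2077] 0.0042
[[249.8000030517578, 176.10000610351562], [268.70001220703125, 162.0], [273.79998779296875, 168.6999969482422], [254.89999389648438, 182.8000030517578]] [[233.6999969482422, 166.0], [238.1999969482422, 160.10000610351562], [260.70001220703125, 177.0], [256.29998779296875, 183.0]]
```

View pics/c1.png

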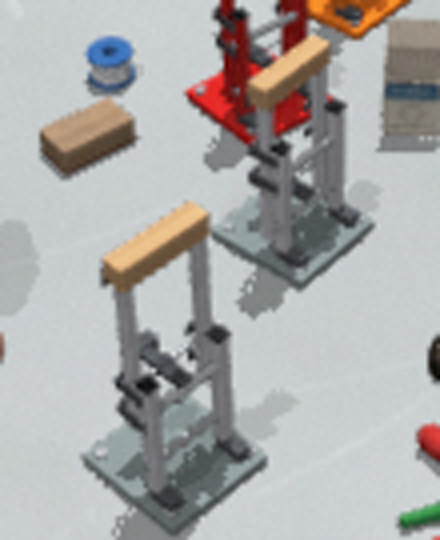

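View pics/c2.png

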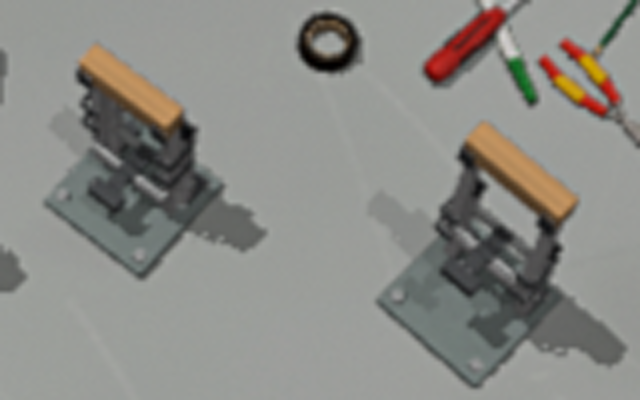

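Crops: the stand at scene (229,216) / top (345,192) has its bearer at 267 mm, with long rails exposed. That is the high one. The grey stand at scene (262,172) / top (247,172) has its bearer at 208 mm with short rails, so it is low_bearer. The red and orange ones are look-alikes. Next I'll get the low stand's yaw.

Run:
```python
from h import *
S=cv2.imread("pics/scene.png");T=cv2.imread("pics/top.png");ms,mt=bot.camera_model("scene"),bot.camera_model("top")
for I,m,b in((S,ms,(244,160,282,192)),(T,mt,(228,155,270,190))):
    c,_=wood(I,b);q=cv2.boxPoints(cv2.minAreaRect(c))
    P=np.array([onz(ray(m,*p),0.214)[:2] for p in q]);e=P-np.roll(P,-1,0)
    for v in e: print(v.round(4),np.linalg.norm(v).round(4),(np.degrees(np.arctan2(-v[0],v[1]))).round(1))
    print(P.mean(0).round(4))
# base plate in the top view
h=cv2.cvtColor(T,cv2.COLOR_BGR2HSV);print(h[203,232],h[195,215],h[207,248])
```

```text
[-0.0425 -0.1025] 0.1109 157.5
[-0.03    0.0352] 0.0463 40.5
[0.0428 0.0994] 0.1083 -23.3
[ 0.0297 -0.0322] 0.0438 -137.2
[0.5515 0.2928]
[-0.0253  0.0072] 0.0263 74.0
[0.0387 0.0888] 0.0968 -23.6
[ 0.0246 -0.0076] 0.0258 -107.2
[-0.038  -0.0883] 0.0962 156.7
[0.5488 0.3024]
[ 81  20 127] [ 45   6 158] [84 17 76]
```

Emit:
carry_out(linear=[[0,0,1],[0,0,1],[0,0,1],[0,0.5,1],[0.3,1,1],[0.3,1,1],[0.4,1,1],[0.4,1,0.5],[0.4,1,0],[0.4,1,0],[0.4,1,0],[0.4,1,0]], rotation=[[0,0,0],[0,0,0],[0,0,0],[0,0,0],[0,0,0],[0,0,0],[0,0,0],[0,0,0],[0,0,0],[0,0,0],[0,0,0],[0,0,0]], grip=[-1,-1,-1,-1,-1,-1,-1,-1,-1,-1,-1,-1])

```text
time: 1.3
ee_pos: [0.2788, -0.3338, 0.3621]
tcp_rot: [-180.0, 0.0, 23.4]
wrist_force: [-0.2, 0.0, -0.5]
opening: 0.0855
grasp_force: 0.0
```

Emit:
carry_out(linear=[[0.42,1,0],[0.42,1,0],[0.42,1,0],[0.42,1,0],[0.42,1,0],[0.42,1,0],[0.42,1,0],[0.42,1,0],[0.42,1,0],[0.42,1,0],[0.42,1,0],[0.42,1,0]], rotation=[[0,0,0],[0,0,0],[0,0,0],[0,0,0.2],[0,0,0.25],[0,0,0.25],[0,0,0.25],[0,0,0.25],[0,0,0.25],[0,0,0.25],[0,0,0.25],[0,0,0.25]], grip=[-1,-1,-1,-1,-1,-1,-1,-1,-1,-1,-1,-1])

```text
time: 2.5
ee_pos: [0.3796, -0.0938, 0.3622]
tcp_rot: [-180.0, 0.0, 41.1]
wrist_force: [0.6, -0.1, 0.3]
opening: 0.0853
grasp_force: 0.0
```

Emit:
carry_out(linear=[[0.42,1,0],[0.42,1,0],[0.42,1,0],[0.42,1,0],[0.42,1,0],[0.42,1,0],[0.42,1,0],[0.42,1,0],[0.42,1,0],[0.42,1,0],[0.42,1,0],[0.42,1,0]], rotation=[[0,0,0.25],[0,0,0.25],[0,0,0.25],[0,0,0.25],[0,0,0.25],[0,0,0.25],[0,0,0.25],[0,0,0.25],[0,0,0.25],[0,0,0.25],[0,0,0.25],[0,0,0.25]], grip=[-1,-1,-1,-1,-1,-1,-1,-1,-1,-1,-1,-1])

```text
time: 3.7
ee_pos: [0.4804, 0.1462, 0.3621]
tcp_rot: [-180.0, 0.0, 65.1]
wrist_force: [0.6, 0.1, 1.0]
opening: 0.0854
grasp_force: 0.0
```

Emit:
carry_out(linear=[[0.42,1,0],[0.42,1,0],[0.42,1,0],[0.42,1,0],[0.42,1,0],[0.42,0.9,0],[0.42,0.6,0],[0.42,0.3,0],[0,0,0],[0,0,0]], rotation=[[0,0,0.25],[0,0,0.0],[0,0,0.0],[0,0,0.0],[0,0,0.0],[0,0,0.0],[0,0,0],[0,0,0],[0,0,0],[0,0,0]], grip=[-1,-1,-1,-1,-1,-1,-1,-1,-1,-1])

```text
time: 4.7
ee_pos: [0.5474, 0.2812, 0.3618]
tcp_rot: [-180.0, 0.0, 67.0]
wrist_force: [0.5, 0.2, 0.9]
opening: 0.0855
grasp_force: 0.0
```

Run:
```python
from h import *
m=bot.camera_model("wrist");w=bot.camera("wrist");cv2.imwrite("pics/w1.png",w);np.save("w1.npy",np.array(m["camera_from_world"]))
print({k:v for k,v in m.items() if k!="camera_from_world"});o=bot.get_obs();print(o["ee_pos"],o["tcp_rot"],o["q"],o["time"])
```

```text
{'fx': 297.3186396354542, 'fy': 297.3186396354542, 'cx': 256.17831444293574, 'cy': 192.20680154372099}
[0.54720789 0.28102152 0.3623235 ] [-1.79988041e+02  1.74044300e-02  6.70168696e+01] [ 2.71839775e+01  2.35974226e+01  5.03223440e+01  1.16745947e+02
 -1.96517378e-03  1.40167110e+02] 4.75
```

View pics/w1.png

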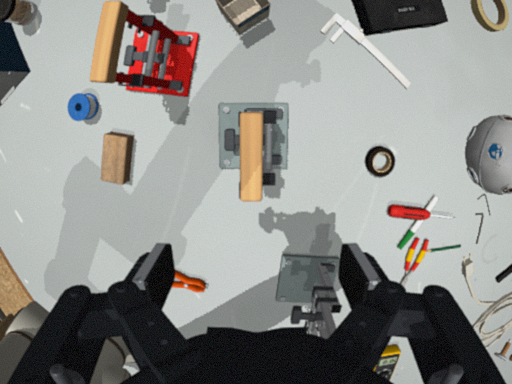

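The wrist view shows the low grey stand's bearer at about (251,155), nearly square to the fingers. The red look-alike is at (110,42) and the high stand is at (310,280). I'll refine from this view.

Run:
```python
from h import *
m=bot.camera_model("wrist");T=np.load("w1.npy");R=T[:3,:3];c=-R.T@T[:3,3]
def wray(u,v):
    x,y=u-m["cx"],v-m["cy"];r=np.hypot(x,y);a=r/m["fx"]
    return c,R.T@np.array([np.sin(a)*x/r,-np.sin(a)*y/r,-np.cos(a)])
W=cv2.imread("pics/w1.png");k,_=wood(W,(228,100,275,215));print(cv2.minAreaRect(k),cv2.contourArea(k))
P=np.array([onz(wray(*p[0]),0.219)[:2] for p in k]).astype(np.float32)*1000
(rc,sz,an)=cv2.minAreaRect(P);print("top plane",rc,sz,an)
print(cv2.boxPoints((rc,sz,an)))
S=cv2.imread("pics/top.png");b=cv2.minAreaRect(wood(S,(228,155,270,190))[0])[0]
print(onz(ray(bot.camera_model("top"),*b),.217),c)
```

```text
((250.5, 156.0), (88.0, 23.0), 90.0) 1928.0
top plane (548.9790649414062, 301.2326354980469) (93.68123626708984, 23.660715103149414) 67.24012756347656
[[519.94867 262.6161 ]
 [541.767   253.46248]
 [578.00946 339.84918]
 [556.1911  349.0028 ]]
[0.54711056 0.30157037 0.217     ] [0.57659458 0.35123965 0.52234726]
```

Emit:
carry_out(linear=[[0.1,1,-0.5],[0,0,-1],[0,0,-1],[0,0,-1],[0,0,-1],[0,0,-1],[0,0,-1],[0,0,-0.8],[0,0,-0.6],[0,0,-0.3],[0,0,-0.15],[0,0,0]], rotation=[[0,0,0.03],[0,0,0],[0,0,0],[0,0,0],[0,0,0],[0,0,0],[0,0,0],[0,0,0],[0,0,0],[0,0,0],[0,0,0],[0,0,0]], grip=[-1,-1,-1,-1,-1,-1,-1,-1,-1,-1,-1,-1], grip_force=60)

```text
time: 5.95
ee_pos: [0.5493, 0.3015, 0.1954]
tcp_rot: [180.0, -0.0, 67.3]
wrist_force: [0.6, -0.2, 0.4]
opening: 0.0854
grasp_force: 0.0
```

Emit:
carry_out(linear=[[0,0,0],[0,0,0],[0,0,0],[0,0,0],[0,0,0],[0,0,0],[0,0,0],[0,0,0]], rotation=[[0,0,0],[0,0,0],[0,0,0],[0,0,0],[0,0,0],[0,0,0],[0,0,0],[0,0,0]], grip=[1,1,1,1,1,1,1,1], grip_force=60)

```text
time: 6.75
ee_pos: [0.5496, 0.3013, 0.1959]
tcp_rot: [180.0, -0.0, 67.3]
wrist_force: [-0.2, -1.3, 5.7]
opening: 0.0213
grasp_force: 59.1
```

Emit:
carry_out(linear=[[0,0,0.25],[0,0,0.5],[0,0,0.5],[0,0,0.5],[0,0,0.5],[0,0,0.5],[0,0,0.5],[0,0,0.5],[0,0,0.35],[0,0,0.2],[0,0,0]], rotation=[[0,0,0],[0,0,0],[0,0,0],[0,0,0],[0,0,0],[0,0,0],[0,0,0],[0,0,0],[0,0,0],[0,0,0],[0,0,0]], grip=[1,1,1,1,1,1,1,1,1,1,1])

```text
time: 7.85
ee_pos: [0.5495, 0.3014, 0.282]
tcp_rot: [180.0, -0.0, 67.3]
wrist_force: [2.5, 0.5, -4.0]
opening: 0.0214
grasp_force: 60.4
```

Run:
```python
from h import *
S=bot.camera("scene");o=bot.get_obs();print(o["ee_pos"],o["wrist_force"],o["opening"],o["time"])
cv2.imwrite("pics/s2.png",cv2.resize(S[110:290,190:310],None,fx=4,fy=3.3,interpolation=2))
```

```text
[0.54950436 0.30134158 0.281489  ] [ 3.63150915  1.101382   -4.52018025] 0.02090068125457504 7.9
```

View pics/s2.png

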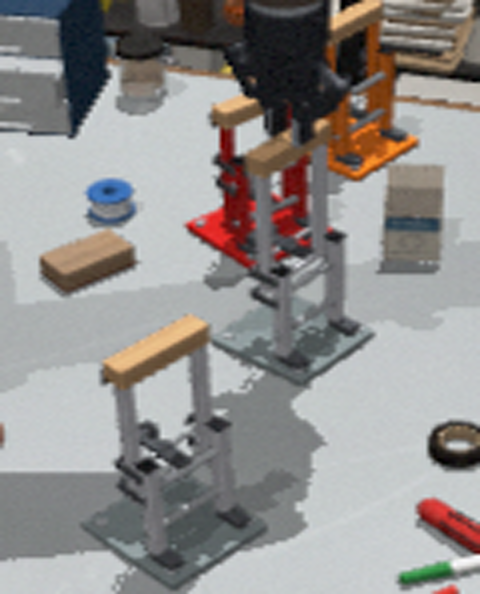

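The slide is up about 86 mm, with the bearer held in the gripper at (285,145) in the crop; the other stand hasn't moved. I'll wait for the pawl, then lower slowly.

Emit:
carry_out(linear=[[0,0,0],[0,0,0],[0,0,0],[0,0,0],[0,0,0],[0,0,0],[0,0,-0.15],[0,0,-0.25],[0,0,-0.25],[0,0,-0.25],[0,0,-0.15],[0,0,0]], rotation=[[0,0,0],[0,0,0],[0,0,0],[0,0,0],[0,0,0],[0,0,0],[0,0,0],[0,0,0],[0,0,0],[0,0,0],[0,0,0],[0,0,0]], grip=[1,1,1,1,1,1,1,1,1,1,1,1])

```text
time: 9.1
ee_pos: [0.5495, 0.3013, 0.2593]
tcp_rot: [-180.0, 0.0, 67.3]
wrist_force: [6.7, 1.2, -3.6]
opening: 0.0215
grasp_force: 60.3
```

Emit:
carry_out(linear=[[0,0,-0.1],[0,0,-0.05],[0,0,0]], rotation=[[0,0,0],[0,0,0],[0,0,0]], grip=[1,1,1])

```text
time: 9.4
ee_pos: [0.5495, 0.3013, 0.2567]
tcp_rot: [-180.0, 0.0, 67.3]
wrist_force: [5.3, 0.4, -4.1]
opening: 0.021
grasp_force: 60.3
```

Emit:
carry_out(linear=[[0,0,-0.05],[0,0,-0.05],[0,0,0]], rotation=[[0,0,0],[0,0,0],[0,0,0]], grip=[1,1,1])

```text
time: 9.7
ee_pos: [0.5495, 0.3013, 0.2553]
tcp_rot: [180.0, -0.0, 67.3]
wrist_force: [4.8, 0.4, -2.3]
opening: 0.0217
grasp_force: 60.6
```

Emit:
carry_out(linear=[[0,0,-0.05],[0,0,0]], rotation=[[0,0,0],[0,0,0]], grip=[1,1])

```text
time: 9.9
ee_pos: [0.5495, 0.3014, 0.255]
tcp_rot: [180.0, -0.1, 67.3]
wrist_force: [4.3, 0.8, 3.4]
opening: 0.0217
grasp_force: 61.1
```

Emit:
carry_out(linear=[[0,0,-0.05],[0,0,0]], rotation=[[0,0,0],[0,0,0]], grip=[1,1])

```text
time: 10.1
ee_pos: [0.5495, 0.3014, 0.2546]
tcp_rot: [179.9, -0.1, 67.3]
wrist_force: [4.6, -0.7, 6.6]
opening: 0.0214
grasp_force: 61.7
```

It is seated: the force turned from −4 N (carrying the slide) to +6.6 N at about 0.059. Release and retreat.

Emit:
carry_out(linear=[[0,0,0],[0,0,0],[0,0,0],[0,0,0],[0,0,0],[0,0,0],[0,0,0]], rotation=[[0,0,0],[0,0,0],[0,0,0],[0,0,0],[0,0,0],[0,0,0],[0,0,0]], grip=[0.3,0.2,0,-0.5,-1,-1,-1])

```text
time: 10.8
ee_pos: [0.5494, 0.3013, 0.2533]
tcp_rot: [-180.0, 0.0, 67.3]
wrist_force: [0.5, 0.6, 0.5]
opening: 0.0854
grasp_force: 0.0
```

Emit:
carry_out(linear=[[0,0,0.3],[0,0,0.6],[0,0,1],[0,0,1],[0,0,1],[0,0,1],[0,0,1],[0,0,0.6],[0,0,0.3],[0,0,0]], rotation=[[0,0,0],[0,0,0],[0,0,0],[0,0,0],[0,0,0],[0,0,0],[0,0,0],[0,0,0],[0,0,0],[0,0,0]], grip=[-1,-1,-1,-1,-1,-1,-1,-1,-1,-1])

```text
time: 11.8
ee_pos: [0.5497, 0.3014, 0.3904]
tcp_rot: [179.9, -0.1, 67.3]
wrist_force: [-0.3, 0.2, -1.5]
opening: 0.0858
grasp_force: 0.0
```

Run:
```python
from h import *
S=bot.camera("scene");o=bot.get_obs();print(o["ee_pos"],o["wrist_force"],o["opening"],o["time"])
cv2.imwrite("pics/s3.png",cv2.resize(S[110:290,190:310],None,fx=4,fy=3.3,interpolation=2))
m=bot.camera_model("scene")
for n,b in(("A",(205,200,255,240)),("B",(244,146,282,170))):
    print(n,cv2.minAreaRect(wood(S,b)[0]))
for z in(.206,.266): print(proj(m,[.549,.3015,z]))
```

```text
[0.54969548 0.30147825 0.38961449] [ 0.33332509  0.48388821 -0.58137883] 0.08518798894067368 11.85
A ((228.57691955566406, 216.11537170410156), (9.707252502441406, 29.67646026611328), 56.30992889404297)
B ((263.0782775878906, 158.5431365966797), (11.417715072631836, 27.752960205078125), 47.29060745239258)
(np.float64(262.02527164021427), np.float64(172.43868687457245))
(np.float64(261.7878392773801), np.float64(159.53664621376322))
```

View pics/s3.png

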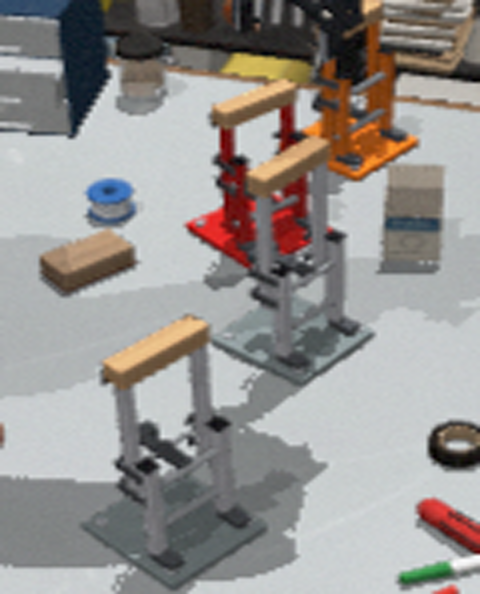

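The released stand's bearer sits at scene pixel (263,158.5). That matches the hung height, which projects to row 159.5, against row 172.4 at the start. The other stand is unchanged and the gripper is clear, so I'm handing in.

```bash
python3 -c "
from workcell import bot
print(bot.job_done())"
```

```text
the job is handed in; nothing more can be done
None
```

The low stand now hangs on its upper rung at about 0.060 m and has been let go; the other stand was left at its height, and I handed the job in after about 12 s of robot time.

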